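# Switch on the glue corner in the safe order

### The arm

A 7-joint arm with a two-finger parallel gripper is mounted at the origin on the work surface. World frame = base frame: x ahead of the robot, y to its left, z up, the work surface at z = 0. Lengths are in mm, angles in rad, forces in N, time in s.
With the tool pointing down it reaches from about 400 to 900 mm from the base axis. Payload 5.6 kg.
Tool frame: the origin (TCP) lies midway between the tips of the shut fingers; the grasp point (between the pads) lies 19 mm behind it; x points along the fingers, y is the direction in which the jaws open and shut, and the axes are right-handed (so a half turn about x gives the same grasp; the last joint's range is limited). The gripper opens to 92 mm and grips with 3 to 60 N. Pads are 20 mm wide; open, the fingers measure 128 mm over their backs; the gripper's body (75 mm by 189 mm) begins 69 mm behind the grasp point.
Start: joints at [-1.384, 0.468, -0.012, 1.603, 0.006, 1.071, -0.056], TCP at [148.102, 632.911, 180.392] pointing down, gripper open.
Joint ranges: [-2.53, 2.53], [-0.31, 2.02], [-1.57, 1.55], [0.28, 2.44], [-1.29, 4.43], [0.15, 1.84], [-2.92, 2.92]. Speed limits (rad/s): [2.57, 2.57, 3.14, 3.14, 3.14, 3.14, 3.14].

### API

Orientations are given as a rotation vector (axis times angle).
In Python, from cell import robot, grip, kin, viewer gives the robot as it stands. Calls block until the motion is done:
- robot.movep(position, orientation): joint-space move of the TCP to a pose.
- robot.servo_line(position, feed=150, rotation=None): straight line of the TCP; rotation=None keeps the orientation; feed is the mean speed in mm/s.
- robot.goto_joints(angles): joint-space move.
- grip(opening, newtons=None): opening from 0.0 (shut) to 1.0 (fully open); newtons is the grip in N (None keeps the last); returns when the fingers have stopped.
- robot.hold(seconds).
- kin.ik(position, orientation): joint angles nearest the present ones, or None.
- robot.observe(): the state.
- viewer.read_camera(name): name is "side" or "top" or "wrist"; returns the picture (480x640x3 uint8, red, green, blue); there is no depth.
- viewer.camera_info(name): a dict with "camera_matrix" (3x3 intrinsics, pixels), "R" (3x3) and "t" (3): a world point X has camera coordinates R X + t. Camera axes: x right, y down, z forward; pixel columns grow to the right and rows downward; lengths in mm; the calibration is good to about 2 mm. The wrist camera is an equidistant fisheye: a pixel r from the principal point sees the ray r / f radians off the axis. A picture is of the moment at which its call begins: read the wrist's pose just before it. camera_info takes no time and is no camera call; for the wrist camera it gives the pose at the moment of the call.
A pose or a line that the arm cannot do raises robot.IKError and nothing moves.
- robot.job_done(): hands the job in, once; it reports no verdict.
Trained networks look in the newest picture that a camera, given by its name, has taken for a name from the list of things; names that differ only in an ending like _2 or _b are one class to them, and where a whole thing is asked for, a point or a joint stands for the part that bears it (a point fixed in the world has none). Each returns a list of dicts, best first, with "confidence" (0 to 1); they miss things now and then, are a little off and sometimes report something else, mostly with a low value. They report only what shows in the picture. A call takes as long as a camera call. They do not tell look-alikes from the thing itself.
- viewer.silhouettes(name, camera): "mask" (480x640 bool, what is visible of it).
- viewer.pinpoint(name, camera): "at" ([x, y, z] in mm, in the coordinates of the camera as it stood for that picture, good to about 4 mm: a listed point, or the origin of a listed thing).
The state is a dict: "t": time; "joints": joint angles; "joint_velocities": joint speeds; "joint_torque": joint torques, N m; "tcp_pos": TCP position; "tcp_rot": TCP orientation; "contact_force": force on the tool from outside, world axes, zero at the start; "wrist_torque": the same for the moment, N m; "grip_width": opening from 0.0 (shut) to 1.0 (fully open).
Only numpy, scipy, OpenCV 4.12 (cv2) and the standard library are available. Lean on these libraries where they do the work, as an engineer would, in place of code of your own. Each camera call takes 0.05 s, during which the arm holds its last target.

### The job

Get the craft table's glue corner ready by pressing three rocker switches in order: first the red main switch on the power box, then the blue switch of the fume extractor, and only then the yellow switch of the glue warmer, each by pushing its raised half down until it lies level and stays there. Leave the white switch on the power box off. Only touch things: do not lift or shift the machines, and leave everything else on the table where it stands.

Things in the scene. Friction and masses are not known exactly. Their poses are not given: they have to be found in the camera images.
- power_box: grey power box fixed to the table, 130 x 170 x 50 mm (x, y, z); origin at the centre of its underside. On its near half sit two rocker switches 86 mm apart, red and white, in either order; the far half carries three round black sockets
- extractor: white fume extractor, a loose flat box 170 x 150 x 70 mm of about 1 kg with a round grille on top (flat, under 5 mm high), origin at the centre of its underside; blue rocker on the centre line of its near part, hinge 45 mm towards -x from the centre
- glue_warmer: dark glue warmer, a loose box 170 x 150 x 60 mm of about 1 kg with an empty aluminium pan (100 mm across, 16 mm high) on its far part, origin at the centre of its underside; yellow rocker on the centre line of its near part, hinge 45 mm towards -x from the centre
- main_press (a point): RED main. V-shaped paddle 56 x 36 mm. Point on top of its raised half, the half to press (device's -x end, towards the robot), 19 mm from the hinge, 9 mm from the end; moves with it. Off: this half rises at 0.4 rad to its end. On: it lies level, 5 mm above the housing top, the point some 7 mm lower. Takes 4 to 10 N, stays put. x: along the paddle, away from this end; y: hinge. Housing top z 50.
- fan_press (a point): BLUE fan. V-shaped paddle 56 x 36 mm. Point on top of its raised half, the half to press (device's -x end, towards the robot), 19 mm from the hinge, 9 mm from the end; moves with it. Off: this half rises at 0.4 rad to its end. On: it lies level, 5 mm above the housing top, the point some 7 mm lower. Takes 4 to 10 N, stays put. x: along the paddle, away from this end; y: hinge. Housing top z 70.
- heat_press (a point): YELLOW. V-shaped paddle 56 x 36 mm. Point on top of its raised half, the half to press (device's -x end, towards the robot), 19 mm from the hinge, 9 mm from the end; moves with it. Off: this half rises at 0.4 rad to its end. On: it lies level, 5 mm above the housing top, the point some 7 mm lower. Takes 4 to 10 N, stays put. x: along the paddle, away from this end; y: hinge. Housing top z 60.
- spare_press (a point): WHITE spare switch on the power box beside the red one, which stays off; same shape and same point as on the red one
- main_rocker (a joint): red rocker angle in rad: about 0 to 0.05 = off, 0.40 = fully on (pressed half level, at its end stop); counts as on from 0.32
- fan_rocker (a joint): blue rocker angle in rad: about 0 to 0.05 = off, 0.40 = fully on (pressed half level, at its end stop); counts as on from 0.32
- heat_rocker (a joint): yellow rocker angle in rad: about 0 to 0.05 = off, 0.40 = fully on (pressed half level, at its end stop); counts as on from 0.32
- spare_rocker (a joint): white rocker angle in rad: 0 = off, 0.40 = on; must stay off
- pink_spool_c (a point): Bystander: loose flat ribbon spool, pink ribbon between white flanges, 56 mm across, 28 mm high; the point is on its body; leave alone
- green_spool_c (a point): Bystander: loose flat ribbon spool, green ribbon between white flanges, 56 mm across, 28 mm high; the point is on its body; leave alone
- paint_bottle_c (a point): Bystander: loose pale blue paint bottle, white cap, 40 mm across, 100 mm high; the point is on its body; leave alone
- small_bunny_c (a point): Bystander: loose upright wooden bunny cut-out on a small foot, 68 mm wide, about 135 mm high; the point is on its body, 60 mm up; leave alone
- glue_gun_c (a point): Bystander: loose orange cordless glue gun lying on its side, 190 mm long, 34 mm high, black handle; the point is on its body; leave alone
- brush_jar_c (a point): Bystander: loose blue jar, 72 mm across, 80 mm high, with three brushes standing to 150 mm; the point is on its body; leave alone
- flower_c (a point): Bystander: loose pink artificial flower lying face up, about 84 mm across, 20 mm high; the point is on its body; leave alone
Not all that is in view belongs to the job. What is shaped like the extractor but green is not meant.

How it is judged (in metres and radians):
On the way, in this order (a step that is already met when the one before it is completed fails the run):
1. the red main rocker is on (value of joint main_rocker above 0.32 rad), for 0.1 s.
2. the blue extractor rocker is on (value of joint fan_rocker above 0.32 rad), for 0.1 s.
3. the yellow warmer rocker is on (value of joint heat_rocker above 0.32 rad), for 0.1 s.
At the end, for the whole second after the job is handed in: red, blue and yellow rockers all on (angle over 0.32 of 0.40 rad), white rocker off (under 0.12 rad), extractor and warmer at rest within 20 mm of where they started (value of joint each of main_rocker, fan_rocker, heat_rocker above 0.32 rad and value of joint spare_rocker below 0.12 rad and not (distance of extractor from where it was at the start of the episode above 0.02 m) and not (distance of glue_warmer from where it was at the start of the episode above 0.02 m) and linear speed of each of extractor, glue_warmer below 0.02 m/s); the robot touches nothing.
It fails at once if the blue switch is tipped while the red one is not on (value of joint fan_rocker above 0.15 rad and value of joint main_rocker below 0.3 rad).
It fails at once if the yellow switch is tipped while the red or blue one is not on (value of joint heat_rocker above 0.15 rad and value of joint any of main_rocker, fan_rocker below 0.3 rad).
It fails at once if the white switch is tipped (value of joint spare_rocker above 0.12 rad).
It fails at once if the extractor or the glue warmer is lifted, tipped or shifted by more than 20 mm (distance of any of extractor, glue_warmer from where it was at the start of the episode above 0.02 m).
It fails at once if a bystander is lifted, knocked over or shifted by more than 20 mm (distance of any of pink_spool_c, green_spool_c, paint_bottle_c, small_bunny_c, glue_gun_c, brush_jar_c, flower_c from where it was at the start of the episode above 0.02 m).
It also fails if it takes over 48 s, if anything falls off the work surface, if the arm or the gripper's body presses on something with over 40 N, if the wrist force passes 120 N, or if a joint passes its speed limit or range.

## Working session

There is one attempt and no reset: what is moved stays moved. The work goes in short steps, each a Python script; the robot and the scene stay as the last script left them, time stands still between calls to the robot, and variables do not carry over. Pictures are saved under pics/ and viewed, and the job is handed in when it is done.

```bash
ls; mkdir -p pics; python3 - <<'E'
from cell import robot, grip, kin, viewer
import cv2
s=robot.observe(); print(s['t'],s['tcp_pos'],s['tcp_rot'],s['grip_width'],s['contact_force'])
for c in ("side","top","wrist"):
    im=viewer.read_camera(c); cv2.imwrite(f"pics/a_{c}.png",im[:,:,::-1])
    i=viewer.camera_info(c); print(c,i)
E
```

```text
pics
0.0 [148.0127813  632.25311033 179.43756225] [ 0.17903787  1.56328734 -0.18183895] 1.0011362512982132 [ 0.3347024  -0.02990268  0.1595642 ]
side {'camera_matrix': array([[488.55785154,   0.        , 325.49720917],
       [  0.        , 488.55785154, 238.30948007],
       [  0.        ,   0.        ,   1.        ]]), 'R': array([[ 0.83349633, -0.5521195 ,  0.0211642 ],
       [-0.31116136, -0.50070219, -0.80775982],
       [ 0.45657691,  0.66667936, -0.58913169]]), 't': array([-420.00184274,  226.47870147,  870.86425648])}
top {'camera_matrix': array([[481.50712899,   0.        , 319.22001364],
       [  0.        , 481.50712899, 243.00130989],
       [  0.        ,   0.        ,   1.        ]]), 'R': array([[ 0.01594446, -0.99951093,  0.02690104],
       [-0.98396596, -0.0204651 , -0.17717836],
       [ 0.17764224, -0.0236447 , -0.98381104]]), 't': array([ -47.66011959,  522.2133192 , 1080.34547789])}
wrist {'camera_matrix': array([[371.64829954,   0.        , 311.65700147],
       [  0.        , 371.64829954, 241.35235764],
       [  0.        ,   0.        ,   1.        ]]), 'R': array([[ 0.22776643,  0.97371355, -0.00209171],
       [ 0.93495915, -0.21810014,  0.27979226],
       [ 0.27198132, -0.06568295, -0.96005829]]), 't': array([-648.27666838,  -30.49558431,  392.22364131])}
```

View pics/a_side.png

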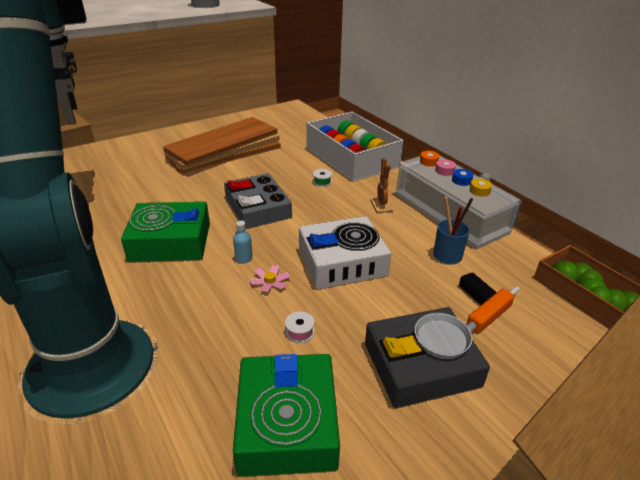

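View pics/a_top.png

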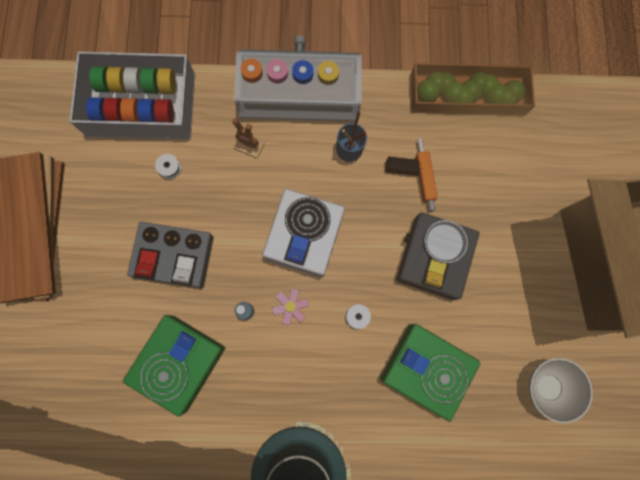

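```bash
cat > h.py <<'E'
from cell import robot, grip, kin, viewer
import numpy as np, cv2
def pin(name,cam):
    i=viewer.camera_info(cam); out=[]
    for d in viewer.pinpoint(name,cam):
        X=i['R'].T@(np.array(d['at'])-i['t'])
        p=i['camera_matrix']@np.array(d['at'])
        out.append((round(d['confidence'],2),X.round(1),(p[:2]/p[2]).round(0)))
    return out
def proj(cam,X):
    i=viewer.camera_info(cam); p=i['camera_matrix']@(i['R']@np.array(X,float)+i['t']); return p[:2]/p[2]
E
python3 - <<'E'
from h import *
for c in("top","side"):
    viewer.read_camera(c)
    for n in("main_press","fan_press","heat_press","spare_press","extractor","glue_warmer","power_box"):
        print(c,n)
        for o in pin(n,c)[:4]: print("   ",*o)
print(robot.observe()['t'])
E
```

```text
top main_press
    0.74 [449.6 357.5  63.4] [144. 270.]
top fan_press
    0.84 [487.7  20.3  84.9] [293. 255.]
    0.74 [296.4 248.4  81.3] [186. 340.]
    0.59 [ 266.9 -234.4   84.3] [408. 357.]
top heat_press
    0.77 [ 439.9 -302.8   73.5] [435. 279.]
top spare_press
    0.72 [ 499.1 -320.5    2.3] [434. 258.]
    0.58 [435.4 271.2  66.4] [182. 277.]
top extractor
    0.98 [ 238.8 -288.1   -3.1] [423. 368.]
    0.8 [245.8 278.2  -1.1] [181. 361.]
    0.62 [ 5.498e+02 -1.000e+00 -2.000e-01] [304. 235.]
top glue_warmer
    0.69 [ 437.5 -302.3   72.4] [435. 280.]
    0.68 [ 499.1 -319.3    1.2] [434. 258.]
top power_box
    0.78 [487.5 309.2  -0.8] [174. 258.]
    0.73 [776.5 147.3  62.3] [244. 136.]
    0.68 [ 498.5 -320.3    5.8] [435. 258.]
side main_press
    0.7 [449.8 365.7  63.5] [232. 182.]
side fan_press
    0.7 [380.3  29.8  10.2] [270. 278.]
    0.67 [293.4 252.5  80.8] [190. 214.]
    0.64 [ 265.9 -235.5   82. ] [284. 360.]
    0.56 [489.4  24.4  86.2] [315. 235.]
side heat_press
    0.66 [ 437.8 -296.5   75.7] [390. 343.]
    0.54 [778.2 142.9  60.9] [383. 186.]
side spare_press
    0.47 [440.3 277.2  64.6] [243. 198.]
side extractor
    0.82 [548.5   1.7   1.6] [341. 262.]
    0.72 [ 237.  -286.6    0.8] [286. 422.]
    0.65 [241.7 283.7   4.1] [169. 241.]
side glue_warmer
    0.96 [ 499.4 -317.4   -2.1] [420. 366.]
side power_box
    0.72 [ 4.928e+02  3.089e+02 -4.000e-01] [258. 208.]
    0.54 [441.3 276.6  64.1] [244. 198.]
    0.42 [381.   27.5  10.2] [271. 278.]
0.95
```

The side picture shows the red rocker at (240,184), white at (250,200), blue (white box) at (322,240) and yellow at (403,345). The top picture agrees, and the two green look-alikes at (174,362) and (430,370) are excluded. Point heights from both views are 63/85/74 mm, against 62/82/72 expected. Next I move above red and check with the wrist camera.

```bash
cat >> h.py <<'E'
from scipy.spatial.transform import Rotation as Rn
P=dict(main=(np.array([449.8,361.5]),np.arctan2(-12.5,87),50),fan=(np.array([488.5,22.]),np.arctan2(-22,60.5),70),heat=(np.array([439,-299.5]),np.arctan2(-19,60),60))
def ori(yaw):
    best=None;q0=np.array(robot.observe()['joints'])
    for s in(1,-1):
        y=s*np.array([-np.sin(yaw),np.cos(yaw),0]);x=np.array([0,0,-1.])
        rv=Rn.from_matrix(np.c_[x,y,np.cross(x,y)]).as_rotvec()
        q=kin.ik([450,200,200],rv)
        d=9e9 if q is None else np.abs(np.array(q)-q0).max()
        if best is None or d<best[0]: best=(d,rv)
    return best[1]
E
python3 - <<'E'
from h import *
p,yaw,h=P['main']
s=robot.observe()
robot.servo_line([148,632,260],feed=200)
grip(0.0)
rv=ori(yaw)
robot.movep([p[0],p[1],230],rv)
s=robot.observe();print(s['t'],s['tcp_pos'],s['joints'],s['contact_force'],rv)
im=viewer.read_camera('wrist');cv2.imwrite('pics/b_wrist.png',im[:,:,::-1])
for n in("main_press","spare_press"):
    for o in pin(n,'wrist'):print(n,*o[:2])
E
```

```text
4.3583 [448.91927021 362.92588324 230.0606664 ] [-0.8477661   0.29478773  0.13632946  1.73998227 -0.04486477  1.1095646
  0.73298119] [-1.07727197  0.34015204 -0.91296769] [ 0.11206039  1.56788981 -0.11206039]
main_press 0.6 [444.9 353.9  57.9]
spare_press 0.76 [437.9 274.1  63.7]
```

View pics/b_wrist.png

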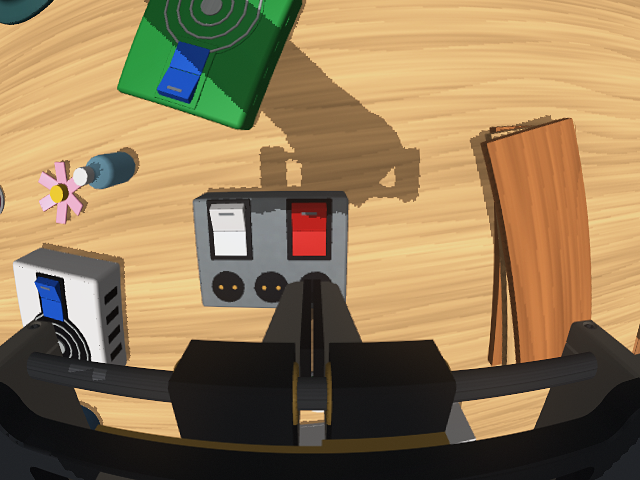

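The wrist picture shows red at about x 288–331, y 199–259 and white at 208–251. Its raised half, with a tick mark near (309,213), is towards the robot. I'll intersect those pixels with the known height.

```bash
cat >> h.py <<'E'
def fray(u,v,z,i=None):
    i=i or viewer.camera_info('wrist');K=i['camera_matrix'];a=np.array([u-K[0,2],v-K[1,2]]);r=np.hypot(*a);th=r/K[0,0]
    d=i['R'].T@np.r_[np.sin(th)*a/r,np.cos(th)];C=-i['R'].T@i['t'];return C+d*(z-C[2])/d[2]
E
python3 - <<'E'
from h import *
for q in[(309,218),(309,231),(230,218),(230,231)]: print(q,fray(*q,60).round(1))
im=cv2.imread('pics/b_wrist.png')[180:320,180:370];cv2.imwrite('pics/b2.png',cv2.resize(im,None,fx=4,fy=4))
im=cv2.imread('pics/a_top.png')
cv2.imwrite('pics/b3.png',np.hstack([cv2.resize(im[215:295,120:220],None,fx=4,fy=4),cv2.resize(im[215:295,255:355],None,fx=4,fy=4)]))
print(robot.observe()['t'])
E
```

```text
(309, 218) [451.7 358.8  60. ]
(309, 231) [465.4 356.8  60. ]
(230, 218) [439.7 276.8  60. ]
(230, 231) [453.6 274.1  60. ]
4.5083
```

View pics/b2.png

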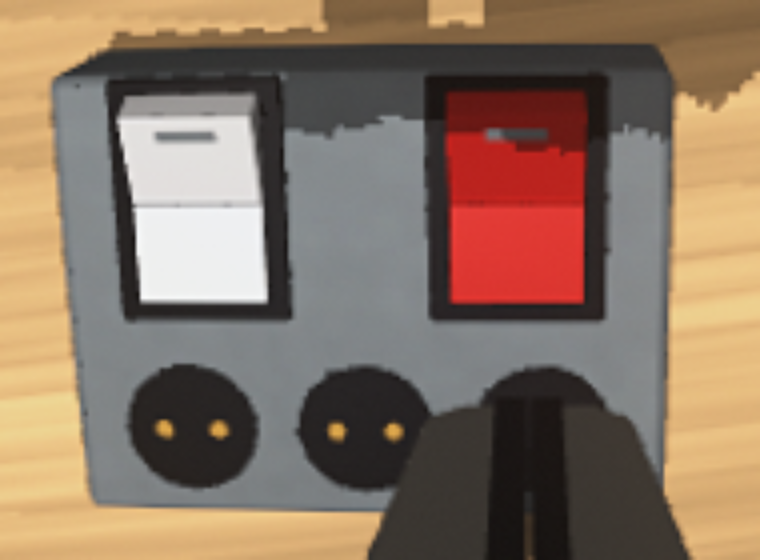

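Wrist ray puts the hinge at about (466,357), so the press point is about (449,360), which agrees with the fixed cameras. Pressing with force checks.

```bash
cat >> h.py <<'E'
def press(p,h):
    f0=np.array(robot.observe()['contact_force'])
    robot.servo_line([p[0],p[1],h+22],feed=120)
    z=h+18; log=[]
    while z>h+1:
        robot.servo_line([p[0],p[1],z],feed=40)
        s=robot.observe(); f=np.array(s['contact_force'])-f0
        log.append((round(z,1),round(s['tcp_pos'][2],1),f.round(1).tolist()))
        if s['tcp_pos'][2]<h+8 and f[2]>16 or f[2]>30: break
        z-=1
    robot.hold(0.2); s=robot.observe(); log.append(((np.array(s['contact_force'])-f0).round(1).tolist(),s['tcp_pos'].round(1).tolist()))
    robot.servo_line([p[0],p[1],h+40],feed=120)
    for l in log: print(*l)
    print('t',robot.observe()['t'])
E
python3 - <<'E'
from h import *
press([449.3,360.5],50)
robot.servo_line([449.3,360.5,230],feed=250)
im=viewer.read_camera('wrist');cv2.imwrite('pics/c_wrist.png',cv2.resize(im[180:320,180:370,::-1],None,fx=4,fy=4))
im=viewer.read_camera('side')[:,:,::-1]
cv2.imwrite('pics/c_side.png',cv2.resize(im[160:280,180:380],None,fx=4,fy=4));print(robot.observe()['t'])
E
```

```text
68 68.1 [1.6, 0.4, 0.8]
67 67.0 [0.4, 0.6, -0.3]
66 65.9 [0.1, -0.1, -1.1]
65 64.9 [0.9, -0.9, -0.7]
64 63.9 [0.3, -0.6, -0.7]
63 62.9 [-0.1, 0.6, -0.6]
62 61.9 [1.2, -1.6, -0.1]
61 60.9 [0.2, -0.1, -0.6]
60 59.9 [0.6, -0.6, -0.5]
59 58.9 [-0.2, -0.5, -0.4]
58 57.9 [0.6, 0.6, 0.0]
57 56.9 [0.1, 0.6, -1.4]
56 55.9 [0.5, 0.1, -1.0]
55 54.9 [-0.4, -0.0, -0.1]
54 53.9 [1.4, -0.6, -0.1]
53 52.9 [0.8, 0.1, -0.4]
52 51.9 [0.3, 0.7, -0.5]
[0.7, 0.2, -1.2] [449.3, 360.5, 52.0]
t 10.8917
11.7
```

View pics/c_wrist.png

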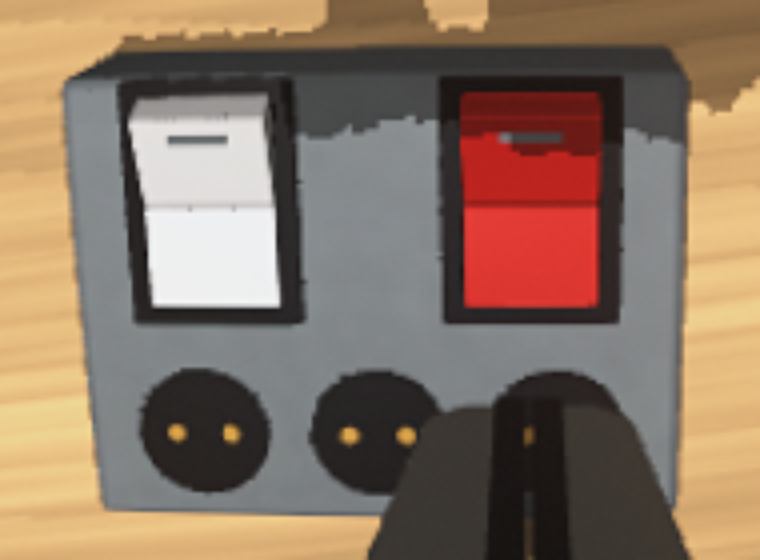

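View pics/c_side.png

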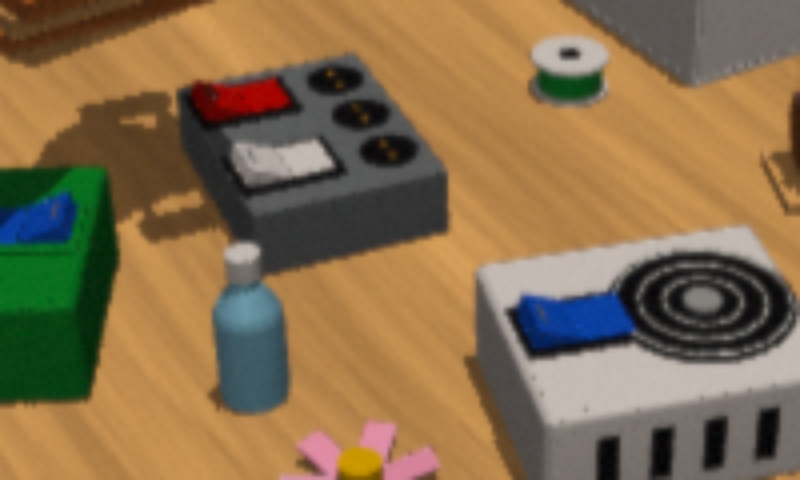

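No contact at all down to z=52, and red is still off in both pictures. Either the tip isn't where I think it is, or its height is off. I'll look with the tool lowered.

```bash
python3 - <<'E'
from h import *
robot.servo_line([449.3,360.5,56],feed=200)
s=robot.observe();print(s['tcp_pos'],s['grip_width'],s['contact_force'])
a=viewer.read_camera('side')[90:240,150:350,::-1]
b=viewer.read_camera('wrist')[120:440,180:480,::-1]
c=viewer.read_camera('top')[200:320,100:260,::-1]
cv2.imwrite('pics/d_side.png',cv2.resize(a,None,fx=4,fy=4))
cv2.imwrite('pics/d_wrist.png',cv2.resize(b,None,fx=1.8,fy=1.8))
cv2.imwrite('pics/d_top.png',cv2.resize(c,None,fx=4,fy=4))
print(robot.observe()['t'], proj('side',s['tcp_pos']),proj('top',s['tcp_pos']))
E
```

```text
[449.92613301 360.96987083  56.77806534] 0.0032065463905305955 [ 0.08758682  0.29866915 -0.13468062]
12.8667 [232.96678556 184.97224989] [143.57669779 270.26670842]
```

View pics/d_side.png

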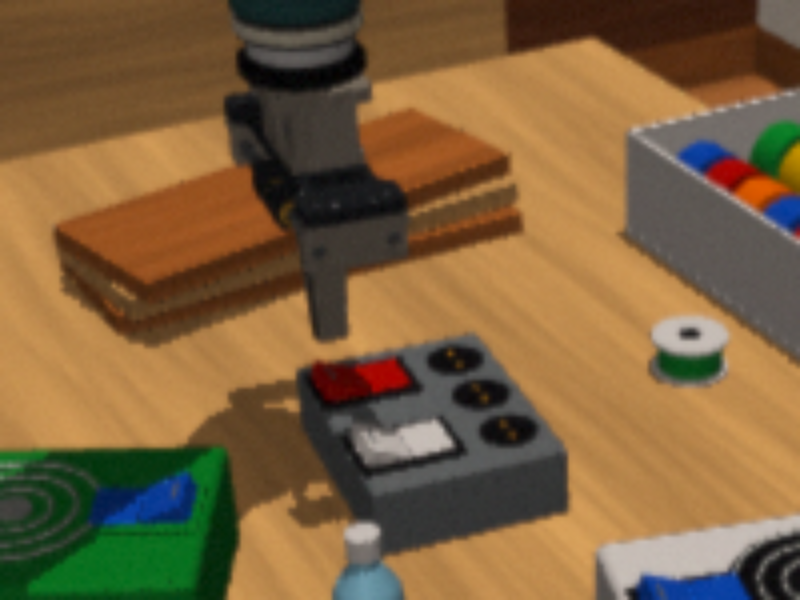

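View pics/d_wrist.png

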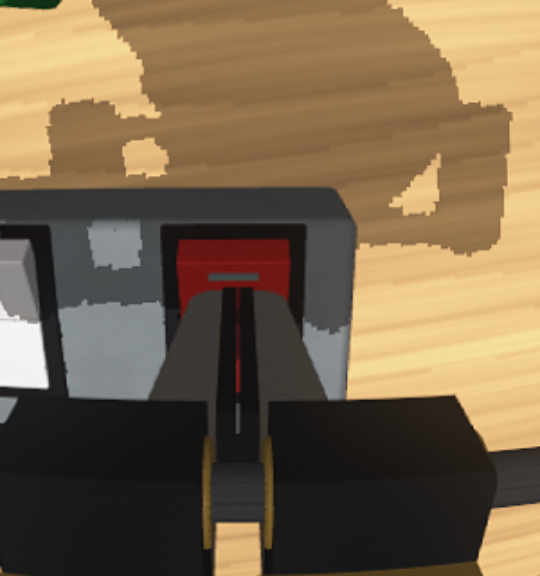

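View pics/d_top.png

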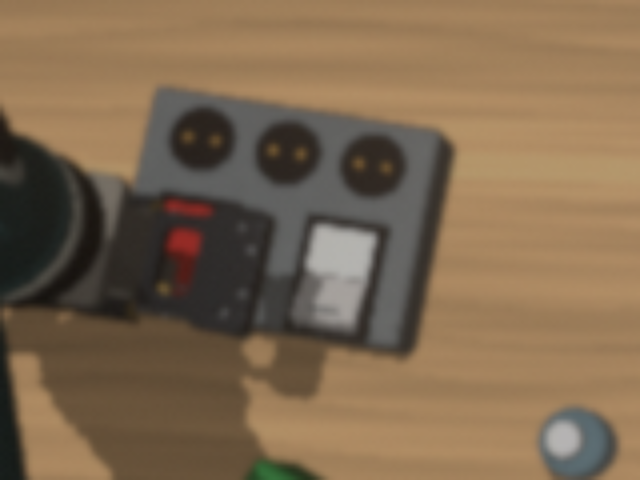

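The side picture shows the finger tip at about (232.5,174.5), roughly 10 px above the predicted TCP (233,185), with clear space over red. So the tip sits higher than the TCP reading. Measuring it with the side and wrist rays.

```bash
python3 - <<'E'
from h import *
s=robot.observe();T=s['tcp_pos'];print(T,Rn.from_rotvec(s['tcp_rot']).as_matrix().round(3).tolist())
iw=viewer.camera_info('wrist')
C=-iw['R'].T@iw['t'];print('cam-tcp',(C-T).round(1))
def wp(X):
    c=iw['R']@X+iw['t'];th=np.arctan2(np.hypot(c[0],c[1]),c[2]);K=iw['camera_matrix'];a=c[:2]/np.hypot(*c[:2])
    return (K[0,0]*th*a+K[:2,2]).round(1)
for dz in(0,10,15,20,25,30,35):
    X=T+[0,0,dz];print(dz,'wrist',wp(X),'wrist+edge',wp(X-[10,-1.4,0]),'side',proj('side',X).round(1),'side lowfront',proj('side',X+[0,-10,0]).round(1),'top',proj('top',X).round(1))
E
```

```text
[450.0477734  361.17503619  57.30278788] [[0.002, 0.142, 0.99], [0.002, 0.99, -0.142], [-1.0, 0.002, 0.001]]
cam-tcp [-80.2  10.5 203.9]
0 wrist [312.9 275.8] wrist+edge [312.9 259.6] side [233.  184.8] side lowfront [234.6 186.4] top [143.4 270.2]
10 wrist [313.  282.3] wrist+edge [313.  265.5] side [232.6 181.4] side lowfront [234.2 183. ] top [141.9 269.6]
15 wrist [313.1 285.8] wrist+edge [313.  268.7] side [232.4 179.7] side lowfront [234.1 181.4] top [141.2 269.4]
20 wrist [313.1 289.4] wrist+edge [313.1 272. ] side [232.3 178. ] side lowfront [233.9 179.7] top [140.4 269.1]
25 wrist [313.2 293.2] wrist+edge [313.1 275.5] side [232.1 176.4] side lowfront [233.7 178. ] top [139.7 268.8]
30 wrist [313.2 297.2] wrist+edge [313.2 279.1] side [231.9 174.7] side lowfront [233.6 176.3] top [138.9 268.5]
35 wrist [313.2 301.4] wrist+edge [313.2 282.9] side [231.7 172.9] side lowfront [233.4 174.5] top [138.1 268.3]
```

Both views put the tip about 32 mm higher than the reading, and xy agrees. Contact should therefore come near reading z≈30, and level near z≈23. I'll go down with force checks.

```bash
cat >> h.py <<'E'
def press2(p,zs,zmin,fmax=18):
    robot.servo_line([p[0],p[1],zs],feed=120)
    robot.hold(0.1); f0=np.array(robot.observe()['contact_force']); z=zs; log=[]
    while z>zmin:
        z-=1
        robot.servo_line([p[0],p[1],z],feed=30)
        s=robot.observe(); f=np.array(s['contact_force'])-f0
        log.append((round(z,1),round(s['tcp_pos'][2],1),f.round(1).tolist()))
        if f[2]>fmax: break
    robot.hold(0.2); s=robot.observe(); log.append(((np.array(s['contact_force'])-f0).round(1).tolist(),s['tcp_pos'].round(1).tolist()))
    for l in log: print(*l)
    print('t',s['t']); return z
E
python3 - <<'E'
from h import *
press2([449.3,360.5],40,20)
a=viewer.read_camera('side')[90:240,150:350,::-1]
cv2.imwrite('pics/e_side.png',cv2.resize(a,None,fx=4,fy=4))
E
```

```text
39 39.2 [-0.2, -0.8, -1.3]
38 38.0 [0.3, 0.3, 0.5]
37 36.9 [0.2, -0.5, 0.3]
36 35.9 [0.0, -1.3, -0.5]
35 34.9 [-0.6, -0.2, 0.4]
34 33.9 [-0.1, 0.3, -0.2]
33 32.9 [0.7, -0.6, -0.2]
32 32.0 [-0.0, -1.0, -0.1]
31 31.2 [-0.4, -1.4, 2.2]
30 30.1 [-2.4, -0.6, 4.5]
29 28.9 [-2.7, -0.8, 3.9]
28 27.9 [-1.7, -0.7, 2.6]
27 27.0 [-2.7, 0.4, 2.7]
26 26.0 [-1.6, 0.3, 3.0]
25 25.0 [-1.1, 0.9, 3.1]
24 23.9 [-2.0, -0.6, 2.5]
23 22.9 [-2.0, -0.2, 2.5]
22 21.9 [-1.8, 0.8, 2.6]
21 21.2 [-3.0, 0.7, 5.5]
20 21.1 [-4.2, -0.6, 11.7]
[-4.5, -1.5, 11.8] [449.3, 360.6, 21.1]
t 18.45
```

View pics/e_side.png

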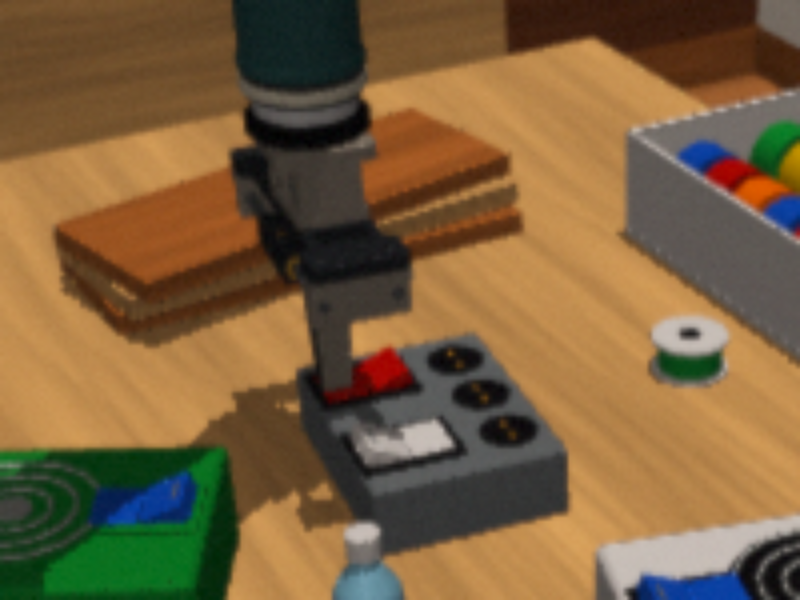

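Red went down and met its end stop at reading z≈21 (11.8 N). In the side picture the red far half now stands up at (385,368). Retract, confirm, and go above blue with a wrist check.

```bash
python3 - <<'E'
from h import *
robot.servo_line([449.3,360.5,130],feed=250)
p,yaw,h=P['fan']
robot.movep([p[0],p[1],150],ori(yaw))
s=robot.observe();print(s['t'],s['tcp_pos'],s['joints'][6])
im=viewer.read_camera('wrist');cv2.imwrite('pics/f_wrist.png',im[:,:,::-1])
for o in pin('fan_press','wrist'):print(*o[:2])
im=viewer.read_camera('side')
for o in pin('main_press','side'):print('main',*o[:2])
cv2.imwrite('pics/f_side.png',cv2.resize(im[130:280,180:380,::-1],None,fx=4,fy=4))
E
```

```text
20.3833 [488.61957107  23.55215941 149.73614162] 1.2026738930151923
0.9 [486.3  16.2  81.6]
main 0.66 [448.6 364.7  54.1]
```

View pics/f_wrist.png

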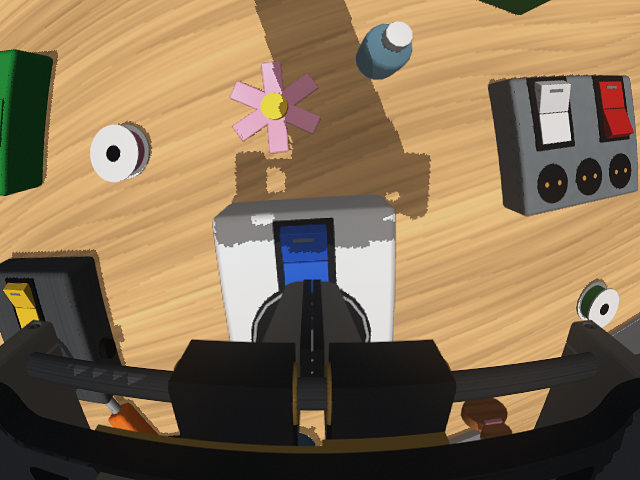

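View pics/f_side.png

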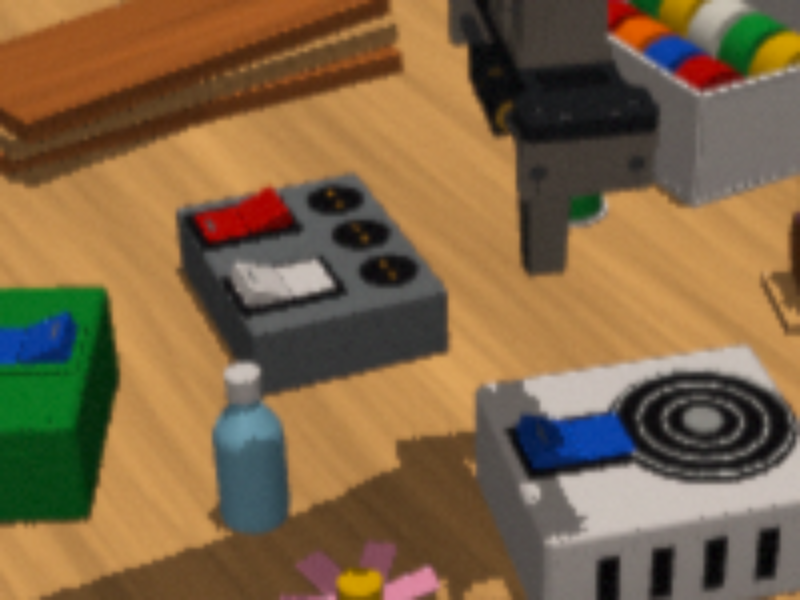

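Red is on (its press point is now at z 54) and white is off. In the wrist picture the blue paddle spans x≈278–332 and its fold is at y≈262. It sits slightly left of the finger line at x≈312, so I'll refine with rays and press.

```bash
python3 - <<'E'
from h import *
p,yaw,h=P['fan']; u=np.array([np.cos(yaw),np.sin(yaw)])
H=fray(305,262,75); q=H[:2]-17.5*u
print('ray',H.round(1),q.round(1),'mark',fray(303,240,83).round(1))
tgt=(q+np.array([488.5,22.])+np.array([486.3,16.2]))/3
print(tgt)
if np.hypot(*(tgt-p))<6:
    z=press2(tgt,55,40.5,14)
    a=viewer.read_camera('side')[130:280,230:430,::-1]
    cv2.imwrite('pics/g_side.png',cv2.resize(a,None,fx=4,fy=4))
E
```

```text
ray [503.3  11.1  75. ] [486.8  17.1] mark [483.6  16.9  83. ]
[487.21192386  18.4389066 ]
54 54.3 [0.6, 0.6, 0.5]
53 52.9 [0.0, 1.5, -0.9]
52 51.9 [0.6, 0.4, -0.4]
51 51.1 [-0.8, 1.1, 1.2]
50 50.0 [-1.1, 1.0, 3.3]
49 48.9 [-1.5, 1.0, 3.8]
48 47.8 [-1.2, 1.6, 3.3]
47 46.9 [-1.0, 0.9, 2.3]
46 46.0 [-1.4, 0.7, 2.4]
45 44.9 [-1.8, 1.2, 2.4]
44 43.9 [-1.5, 0.4, 0.5]
43 42.9 [-0.8, 0.9, 1.8]
42 41.9 [-1.8, 1.0, 2.1]
41 41.1 [-2.2, 1.1, 5.6]
40 41.0 [-5.7, 1.1, 15.0]
[-5.8, 1.4, 14.8] [487.2, 18.5, 41.0]
t 25.575
```

View pics/g_side.png

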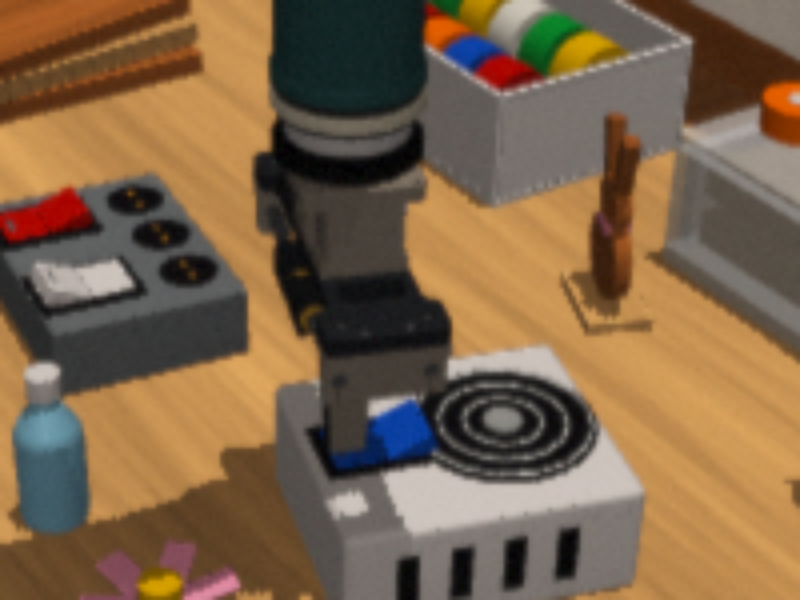

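Blue met its stop at reading z≈41 and its far half stands up at (405,430). Now to above the warmer.

```bash
python3 - <<'E'
from h import *
robot.servo_line([487.2,18.4,140],feed=250)
p,yaw,h=P['heat']
robot.movep([p[0],p[1],150],ori(yaw))
s=robot.observe();print(s['t'],s['tcp_pos'],s['joints'][6])
im=viewer.read_camera('wrist');cv2.imwrite('pics/h_wrist.png',im[:,:,::-1])
for o in pin('heat_press','wrist'):print(*o[:2])
im=viewer.read_camera('side')
for o in pin('fan_press','side'):print('fan',*o[:2])
cv2.imwrite('pics/h_side.png',cv2.resize(im[130:280,180:380,::-1],None,fx=4,fy=4))
E
```

```text
27.4 [ 439.42374024 -297.98261286  149.27032955] 1.9863972058155257
0.57 [ 440.  -296.1   74.4]
fan 0.96 [ 266.1 -236.    79.2]
fan 0.72 [4.914e+02 3.111e+02 2.000e-01]
fan 0.64 [490.6  24.6  75.4]
fan 0.59 [296.  251.6  81. ]
```

View pics/h_wrist.png

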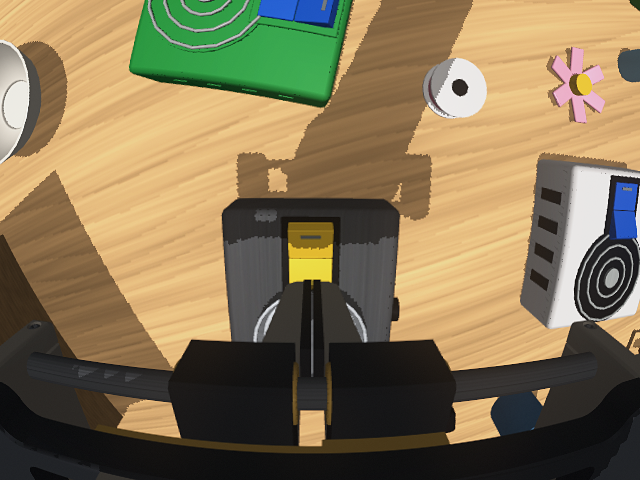

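View pics/h_side.png

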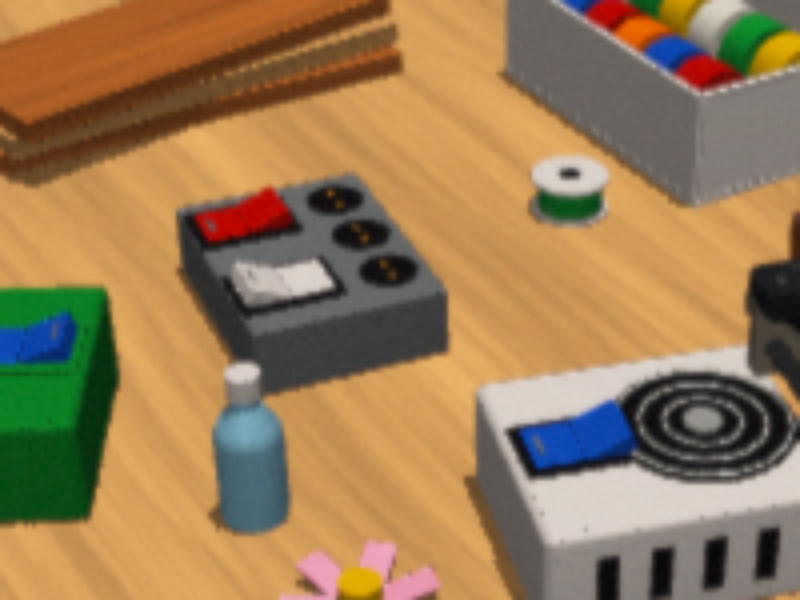

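Red and blue are on and the extractor hasn't moved. In the wrist picture yellow is centred at x≈311 with its fold at y≈259, so it is aligned. Pressing, with the stop expected at reading z≈31.

```bash
python3 - <<'E'
from h import *
p,yaw,h=P['heat']; u=np.array([np.cos(yaw),np.sin(yaw)])
H=fray(311,259,65); q=H[:2]-17.5*u
tgt=(q+p+np.array([440,-296.1]))/3
print('ray',H.round(1),q.round(1),tgt)
if np.hypot(*(tgt-p))<6:
    press2(tgt,45,29.5,14)
    robot.servo_line([tgt[0],tgt[1],150],feed=200)
    robot.movep([400,-150,200],ori(yaw))
    print(robot.observe()['t'])
    im=viewer.read_camera('side');cv2.imwrite('pics/i_side.png',im[:,:,::-1])
    for n in('heat_press','fan_press','main_press','spare_press','extractor','glue_warmer'):
        for o in pin(n,'side')[:4]:print(n,*o[:2])
    print(robot.observe()['t'])
E
```

```text
ray [ 457.2 -305.3   65. ] [ 440.5 -300. ] [ 439.82966407 -298.54793496]
44 44.3 [-0.4, -0.2, -1.0]
43 42.9 [-0.1, -0.4, -0.0]
42 42.0 [-0.8, -1.0, -1.0]
41 41.1 [-1.3, 0.1, 2.9]
40 40.0 [-3.2, 0.2, 4.0]
39 38.8 [-3.2, -0.7, 4.0]
38 37.9 [-1.9, 0.1, 2.4]
37 36.9 [-1.9, 0.6, 3.7]
36 35.9 [-1.7, -0.0, 1.6]
35 35.0 [-1.2, -0.7, 2.5]
34 34.0 [-1.2, -1.2, 2.6]
33 32.9 [-1.7, 0.3, 3.0]
32 31.9 [-2.3, 0.1, 1.5]
31 31.1 [-3.4, 0.8, 5.0]
30 31.0 [-5.2, 2.8, 14.1]
[-5.1, 2.0, 14.3] [439.8, -298.5, 31.0]
t 32.675
34.1167
heat_press 0.59 [ 438.8 -293.8   68.9]
fan_press 0.67 [ 265.3 -235.8   83. ]
fan_press 0.64 [295.8 252.1  80.2]
fan_press 0.61 [487.4  21.2  75.9]
fan_press 0.55 [ 712.1 -300.8   17.9]
main_press 0.76 [450.1 362.1  55.2]
spare_press 0.69 [441.  273.7  60.3]
extractor 0.91 [ 239.  -285.3   -0.7]
extractor 0.83 [ 5.47e+02  3.00e-01 -1.60e+00]
extractor 0.64 [246.  285.5   0.5]
extractor 0.63 [ 5.012e+02 -3.166e+02  4.000e-01]
glue_warmer 0.65 [ 496.8 -317.4   -2.1]
34.4667
```

View pics/i_side.png

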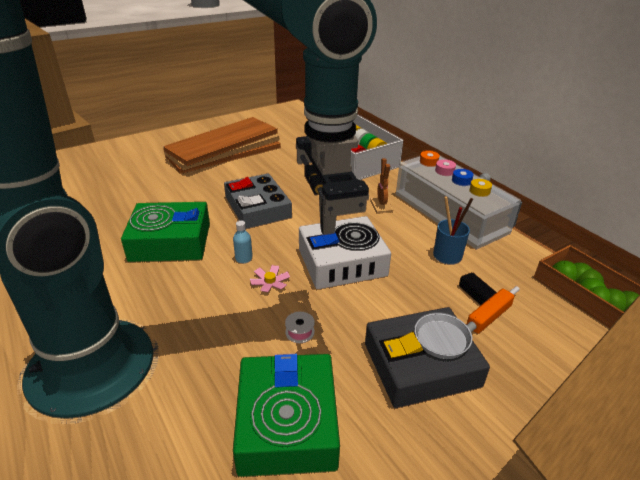

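```bash
python3 -c "
import cv2,numpy as np
a=cv2.imread('pics/a_side.png');b=cv2.imread('pics/i_side.png')
f=lambda i:np.vstack([cv2.resize(i[320:370,370:450],None,fx=5,fy=5),cv2.resize(i[165:215,220:300],None,fx=5,fy=5)])
cv2.imwrite('pics/j.png',np.hstack([f(a),f(b)]))"
```

```text
(no output)
```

View pics/j.png

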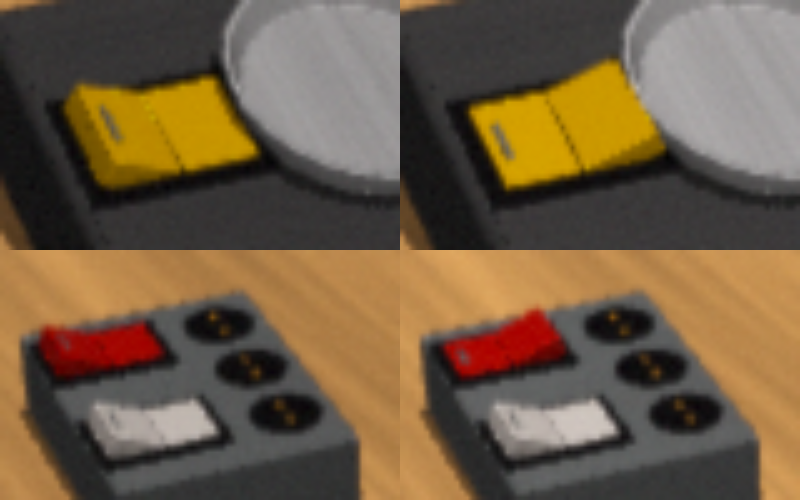

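Comparing before (left) and after (right): yellow's near half now lies level, as does red's, and white is unchanged. Handing in.

```bash
python3 -c "
from h import *
robot.job_done();print(robot.observe()['t'])"
```

```text
the job is handed in; nothing more can be done
the job is handed in; nothing more can be done
```

I pressed red, then blue, then yellow, each with the shut fingers down to its end stop, and handed the job in at about 34.5 s. The hand-in gave no verdict.

**Final checks:** The side pictures show the near halves of red, blue and yellow level and holding, and the white switch unchanged. The extractor and warmer read within about 3 mm of where they started. No bystander looks moved, though I did not measure them. The arm is clear of everything. The largest force I read was about 15 N, at the blue end stop.

**What failed or disagreed:**
- **First red press:** it touched nothing. The side and wrist views showed the real finger tip about 32–34 mm above the reported TCP, so I corrected for that and tracked contact by force.
- **Yellow height:** the network put the pressed yellow point at z 69 instead of the expected 65. That is within its error, and the end-stop height and the picture both show it level.
- **White height:** its last reading was 60 against 64–66 before. The before/after picture shows no change.

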